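Sort the sealed sample boxes by weight

ROBOT

A 6-joint arm with a two-finger parallel gripper is mounted at the origin on the work surface. World frame = base frame: x ahead of the robot, y to its left, z up, the work surface at z = 0. Lengths are in m, angles in degrees, forces in N, time in s.
With the tool pointing down it reaches from about 0.325 to 0.775 m from the base axis. Payload 5.5 kg.
Tool frame: the origin (TCP) lies at the centre of the arm's flange, where the gripper is bolted on; the fingertips stand 182 mm ahead of it and the grasp point (between the pads) lies 163 mm ahead of it; z points along the fingers, y is the direction in which the jaws open and shut (so a half turn about z gives the same grasp; the last joint's range is limited). The gripper opens to 88 mm and grips with 3 to 60 N. Pads are 20 mm wide; open, the fingers measure 115 mm over their backs; the gripper's body (75 mm by 178 mm) begins 61 mm behind the grasp point.
Start: joints at [-70.629, 5.22, 70.514, -0, 104.267, -3.249], TCP at [0.231, -0.554, 0.405] pointing down, gripper open.
Joint ranges: [-164.24, 164.24], [-49.07, 125.15], [9.68, 141.18], [-86.29, 266.29], [3.28, 154.24], [-151.56, 151.56]. Speed limits (degrees/s): [147.25, 147.25, 172.46, 180, 180, 180].

INTERFACE

Orientations are given as [roll, pitch, yaw] about the fixed x, y, z axes, in that order (R = Rz(yaw) Ry(pitch) Rx(roll)).
In Python, from station import r gives the robot as it stands. The module is installed in compiled form; this text tells all that it offers. Calls block until the motion is done:
- r.reach(position, orientation): joint-space move of the TCP to a pose.
- r.servo_line(position, rotation=None, speed=0.15): straight line of the TCP; rotation=None keeps the orientation; speed is the mean speed in m/s.
- r.move_joints(angles): joint-space move.
- r.let_go() and r.grab(squeeze=None): open the fingers fully, or close them until they stop; squeeze is the grip in N (None keeps the last).
- r.wait(seconds).
- r.inverse_kinematics(position, orientation): joint angles nearest the present ones, or None.
- r.sense(): the state.
- r.snapshot(name): name is "scene" or "top"; returns a dict with "frame" (400x640x3 uint8, red, green, blue), "fx", "fy", "cx", "cy" (pixels), "R" (3x3) and "t" (3): a world point X has camera coordinates R X + t. Camera axes: x right, y down, z forward; pixel columns grow to the right and rows downward; lengths in m; the calibration is good to about 2 mm. A picture is of the moment at which its call begins. There is no depth.
A pose or a line that the arm cannot do raises r.IKError and nothing moves.
- r.hand_in(): hands the job in, once; it reports no verdict.
The state is a dict: "clock": time; "joints": joint angles; "joint_vel": joint speeds; "joint_torque": joint torques, N m; "tcp_pos": TCP position; "orientation": TCP orientation; "contact_force": force on the tool from outside, world axes, zero at the start; "torque": the same for the moment, N m; "opening": finger opening in m.
Only numpy, scipy, OpenCV 4.12 (cv2) and the standard library are available. Lean on these libraries where they do the work, as an engineer would, in place of code of your own. Each camera call takes 0.05 s, during which the arm holds its last target.

TASK

Sort the three look-alike sealed sample boxes by how heavy they feel when lifted: full (heavy) ones into the tray marked with the solid disc, empty (light) ones into the tray marked with the open ring, each standing upright on the floor of a lane of its own, about midway along it. One box stands in the crate under a spatula: lay the spatula flat on the bare bench. Set the boxes down rather than dropping them, keep them upright, and leave the bottle, cup and jar where they are.

Things in the scene. Friction and masses are not known exactly. Their poses are not given: they have to be found in the camera images.
- sample_1_mid (a point): white sealed sample box, 62 mm long (own x) x 40 wide (own y) x 56 high; the point is its centre, 28 mm above its underside. All three look alike; a full one weighs 300 to 460 g, an empty one 45 to 75 g; how many are full is not given. Two stand on the open bench, one inside the crate; which one varies. All upright, long side roughly along world x
- sample_2_mid (a point): white sealed sample box, 62 mm long (own x) x 40 wide (own y) x 56 high; the point is its centre, 28 mm above its underside. All three look alike; a full one weighs 300 to 460 g, an empty one 45 to 75 g; how many are full is not given. Two stand on the open bench, one inside the crate; which one varies. All upright, long side roughly along world x
- sample_3_mid (a point): white sealed sample box, 62 mm long (own x) x 40 wide (own y) x 56 high; the point is its centre, 28 mm above its underside. All three look alike; a full one weighs 300 to 460 g, an empty one 45 to 75 g; how many are full is not given. Two stand on the open bench, one inside the crate; which one varies. All upright, long side roughly along world x
- tray_full: Tray for full: fixed aluminium; origin on the bench under its centre. Two lanes along own x, 130 mm long, 56 wide, open at both ends; floor 8 mm above the bench; upright walls 5 thick, tops 76 above the bench. A box fits only lengthwise, with no room for fingers beside its long sides. Left or right of the crate (varies). On its low tab 90 mm out at own +x lies a solid black disc
- tray_empty: Tray for empty: fixed aluminium; origin on the bench under its centre. Two lanes along own x, 130 mm long, 56 wide, open at both ends; floor 8 mm above the bench; upright walls 5 thick, tops 76 above the bench. A box fits only lengthwise, with no room for fingers beside its long sides. Left or right of the crate (varies). On its low tab 90 mm out at own +x lies a black ring
- tray_full_lane0 (a point): middle of a lane of tray_full (own y -30.5 mm in the tray), on the lane's floor; x along the lane
- tray_full_lane1 (a point): middle of a lane of tray_full (own y +30.5 mm in the tray), on the lane's floor; x along the lane
- tray_empty_lane0 (a point): middle of a lane of tray_empty (own y -30.5 mm in the tray), on the lane's floor; x along the lane
- tray_empty_lane1 (a point): middle of a lane of tray_empty (own y +30.5 mm in the tray), on the lane's floor; x along the lane
- crate: fixed grey crate without a bottom; origin on the bench at its centre. Inside 78 mm along own x, 130 mm along own y; walls 5 mm thick, 68 mm high at its +x and -x sides, 30 mm at its +y and -y sides. One box stands on the bench inside it, long side along the crate's x, within 7 mm of the middle: no room for fingers at its ends, only beside its long sides
- spatula_mid (a point): loose spatula, 170 mm long (own x), lying flat across the crate's high rims (underside 68 mm up) over the box, roughly along the crate's x; black handle 16 wide x 10 thick from own x -85 to +11 mm, steel blade 24 wide x 4 thick from there to +85; 50 g. The point is 5 mm above its underside at mid-length; the weight is centred within 15 mm of it
- bottle: white plastic jar with cap, 70 mm across, 150 mm tall (bystander, leave it standing where it is); origin at the centre of its underside
- cup: clear open cup, 68 mm across at the rim, 80 mm tall (bystander, leave it standing where it is); origin at the centre of its underside
- jar: amber glass jar, 64 mm across, 85 mm tall (bystander, leave it standing where it is); origin at the centre of its underside
There are look-alikes about, which are no part of the job. What is shaped like the part that bears spatula_mid but blue or green is not meant.

How it is judged (in metres and radians):
At the end, for the whole second after the job is handed in: Every full box stands in the disc tray and every empty box in the ring tray, on the lane floor, upright within 7 degrees, its centre within 28 mm of the middle of the lane's length; the spatula lies flat on the bench itself (not on the crate, a tray or anything else); everything is at rest (((x of sample_1_mid in the frame of tray_full between -0.028 and 0.028 m and y of sample_1_mid in the frame of tray_full between -0.05 and 0.05 m and z of sample_1_mid in the frame of tray_full below 0.041 m and contact force between sample_1 and tray_full above 1.8 N) or (x of sample_1_mid in the frame of tray_empty between -0.028 and 0.028 m and y of sample_1_mid in the frame of tray_empty between -0.05 and 0.05 m and z of sample_1_mid in the frame of tray_empty below 0.041 m and contact force between sample_1 and tray_empty below 1.8 N)) and angle between each of sample_1_mid, sample_2_mid, sample_3_mid, spatula_mid's own z axis and vertical below 0.12 rad and linear speed of each of sample_1, sample_2, sample_3, spatula below 0.02 m/s and ((x of sample_2_mid in the frame of tray_full between -0.028 and 0.028 m and y of sample_2_mid in the frame of tray_full between -0.05 and 0.05 m and z of sample_2_mid in the frame of tray_full below 0.041 m and contact force between sample_2 and tray_full above 1.8 N) or (x of sample_2_mid in the frame of tray_empty between -0.028 and 0.028 m and y of sample_2_mid in the frame of tray_empty between -0.05 and 0.05 m and z of sample_2_mid in the frame of tray_empty below 0.041 m and contact force between sample_2 and tray_empty below 1.8 N)) and ((x of sample_3_mid in the frame of tray_full between -0.028 and 0.028 m and y of sample_3_mid in the frame of tray_full between -0.05 and 0.05 m and z of sample_3_mid in the frame of tray_full below 0.041 m and contact force between sample_3 and tray_full above 1.8 N) or (x of sample_3_mid in the frame of tray_empty between -0.028 and 0.028 m and y of sample_3_mid in the frame of tray_empty between -0.05 and 0.05 m and z of sample_3_mid in the frame of tray_empty below 0.041 m and contact force between sample_3 and tray_empty below 1.8 N)) and height (world z) of spatula_mid below 0.01 m); the robot touches nothing.
It fails at once if the bottle, cup or jar is shifted by more than 30 mm or tipped over (distance of any of bottle, cup, jar from where it was at the start of the episode above 0.03 m or angle between any of bottle, cup, jar's own z axis and vertical above 0.4 rad).
It fails at once if a sample box is dropped: let go with its underside more than 23 mm above the bench (15 mm above a lane's floor) ((height (world z) of sample_1_mid above 0.051 m and contact force between sample_1 and the fingers below 0.02 N) or (height (world z) of sample_2_mid above 0.051 m and contact force between sample_2 and the fingers below 0.02 N) or (height (world z) of sample_3_mid above 0.051 m and contact force between sample_3 and the fingers below 0.02 N)).
It fails at once if a sample box is tipped by more than 35 degrees (angle between any of sample_1_mid, sample_2_mid, sample_3_mid's own z axis and vertical above 0.61 rad).
It also fails if it takes over 72 s, if anything falls off the work surface, if the arm or the gripper's body presses on something with over 40 N, if the wrist force passes 120 N, or if a joint passes its speed limit or range.

## Working session

There is one attempt and no reset: what is moved stays moved. The work goes in short steps, each a Python script; the robot and the scene stay as the last script left them, time stands still between calls to the robot, and variables do not carry over. Pictures are saved under pics/ and viewed, and the job is handed in when it is done.

```bash
mkdir -p pics; ls; python3 - <<'E'
from station import r
import cv2,numpy as np
for n in ("scene","top"):
    s=r.snapshot(n); cv2.imwrite(f"pics/{n}0.png",s["frame"][:,:,::-1])
    np.savez(f"pics/{n}0.npz",**s)
    print(n,s["fx"],s["fy"],s["cx"],s["cy"],np.round(s["R"],4).tolist(),np.round(s["t"],4).tolist())
print(r.sense())
E
```

```text
pics
scene 403.10137735526615 403.10137735526615 318.9387610416274 200.1252893985146 [[0.6048, 0.7963, 0.0], [0.6214, -0.4719, -0.6255], [-0.4981, 0.3783, -0.7803]] [-0.2989, -0.2536, 1.3261]
top 420.4098720027322 420.4098720027322 324.4491172982084 198.05866783681353 [[-0.0204, -0.9995, -0.0235], [-0.9817, 0.0245, -0.1888], [0.1893, 0.0192, -0.9817]] [0.0325, 0.5133, 1.0383]
{'clock': 0.1, 'joints': array([-7.06296807e+01,  5.25949858e+00,  7.05727049e+01, -2.06686277e-03,
        1.04266130e+02, -3.24976376e+00]), 'joint_vel': array([ 0.02494322, -0.13366842, -0.27932016, -0.13120161,  0.06837975,
       -0.08874728]), 'joint_torque': array([ 2.96798280e-03, -4.47858238e+01, -4.07570028e+01,  7.01529114e-02,
        2.84749805e-02, -1.37634042e-04]), 'tcp_pos': array([ 0.23077403, -0.55391037,  0.40363474]), 'orientation': array([-1.79901711e+02, -3.57361959e-03,  2.26195724e+01]), 'contact_force': array([ 0.01354129, -0.33598808,  0.84768331]), 'torque': array([-0.01742956, -0.00689489,  0.00303965]), 'opening': 0.08781215582642363}
```

View pics/scene0.png

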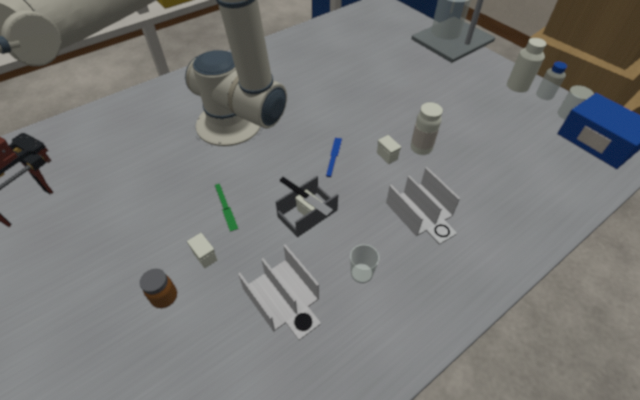

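View pics/top0.png

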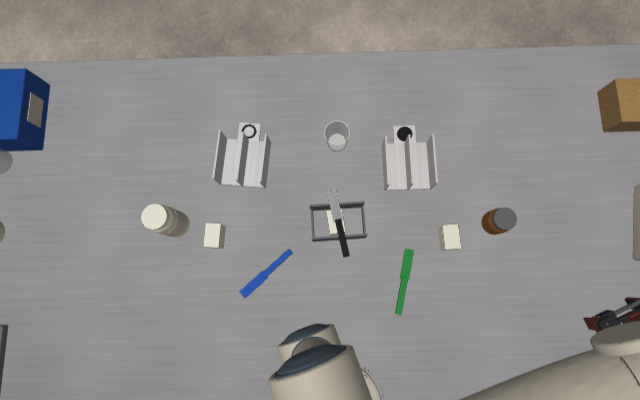

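The ring tray is at top-view (242,160), the disc tray at (410,160), and the crate at (338,220) with the black-handled spatula across it. Open-bench boxes are at (214,235) and (450,237). The bottle, jar and cup sit at (165,220), (498,221) and (337,135). I'll zoom in for accurate points.

```bash
python3 - <<'E'
import cv2,numpy as np
im=cv2.imread("pics/top0.png")
def crop(n,u0,u1,v0,v1,k,im=im):
    c=cv2.resize(im[v0:v1,u0:u1],None,fx=k,fy=k,interpolation=cv2.INTER_CUBIC)
    for u in range(u0-u0%10+10,u1,10):
        cv2.line(c,((u-u0)*k,0),((u-u0)*k,5),(0,0,255),1); cv2.putText(c,str(u),((u-u0)*k-8,15),0,.3,(0,0,255))
    for v in range(v0-v0%10+10,v1,10):
        cv2.line(c,(0,(v-v0)*k),(5,(v-v0)*k),(0,0,255),1); cv2.putText(c,str(v),(6,(v-v0)*k+3),0,.3,(0,0,255))
    cv2.imwrite(n,c)
crop("pics/c1.png",190,290,115,205,7)
crop("pics/c2.png",360,460,115,205,7)
crop("pics/c3.png",290,390,180,262,7)
crop("pics/c4.png",140,240,195,255,7)
crop("pics/c5.png",430,530,195,255,7)
E
```

```text
(no output)
```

View pics/c1.png

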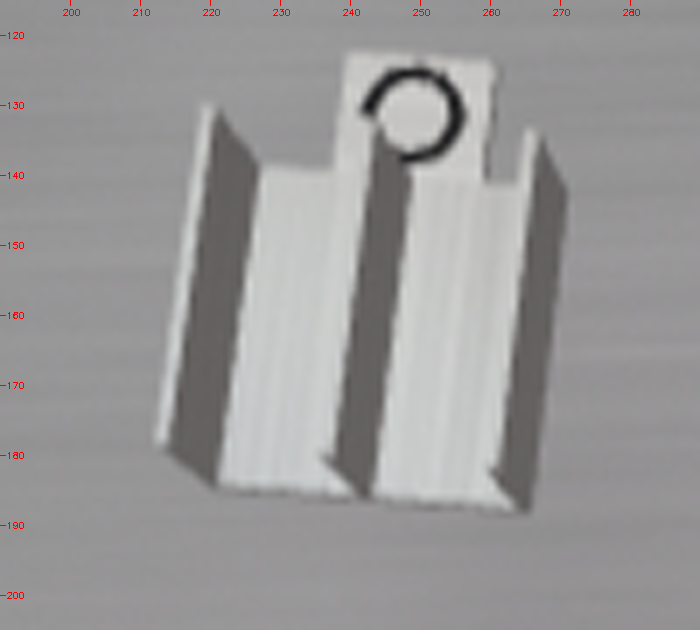

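View pics/c2.png

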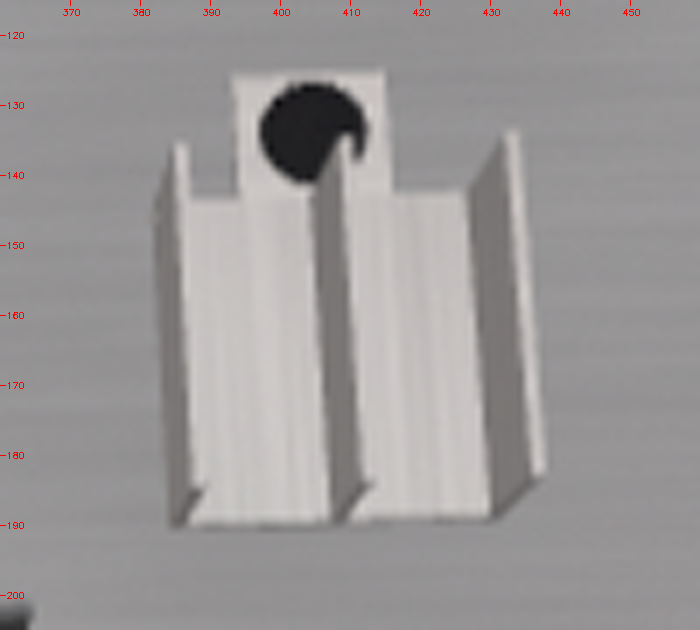

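View pics/c3.png

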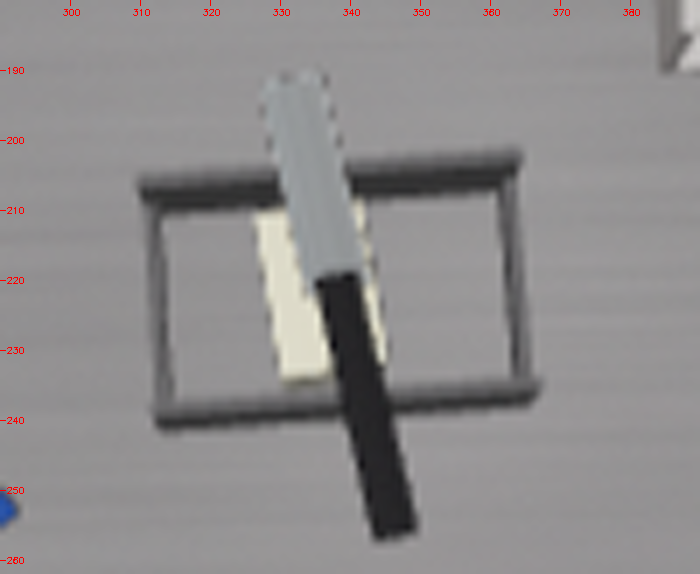

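View pics/c4.png

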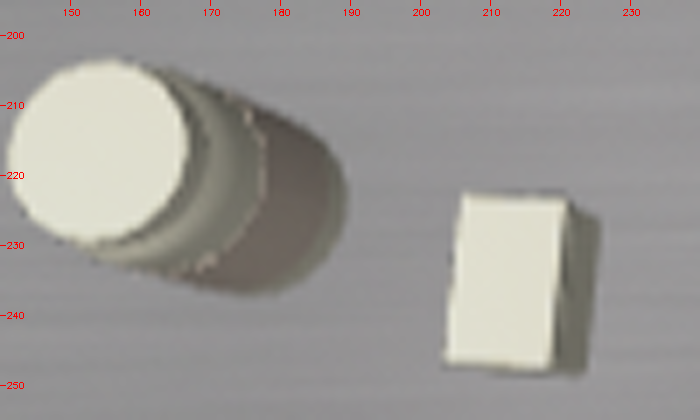

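View pics/c5.png

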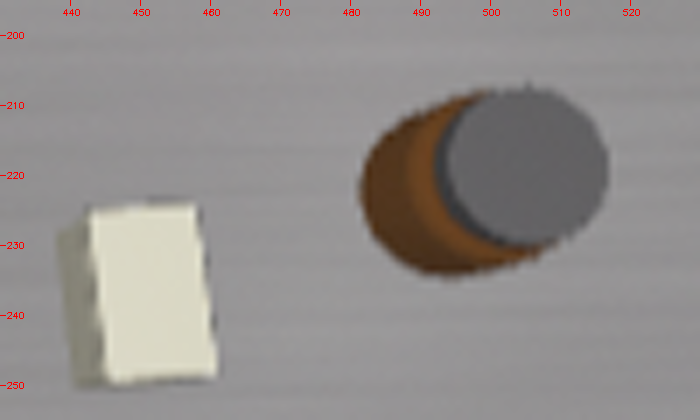

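```bash
cat > vis.py <<'E'
import numpy as np
from scipy.optimize import least_squares
def cam(n): return dict(np.load(n))
def proj(c,X):
    q=np.atleast_2d(X)@c["R"].T+c["t"]
    return np.c_[c["fx"]*q[:,0]/q[:,2]+c["cx"],c["fy"]*q[:,1]/q[:,2]+c["cy"]]
def back(c,uv,z):
    d=c["R"].T@np.array([(uv[0]-c["cx"])/c["fx"],(uv[1]-c["cy"])/c["fy"],1]); o=-c["R"].T@c["t"]
    return o+d*(z-o[2])/d[2]
def w(p,L):
    L=np.atleast_2d(L)/1000.; a=p[2]
    return np.c_[p[0]+np.cos(a)*L[:,0]-np.sin(a)*L[:,1],p[1]+np.sin(a)*L[:,0]+np.cos(a)*L[:,1],L[:,2]]
def fit(c,L,uv):
    g=back(c,np.mean(uv,0),.03)
    s=least_squares(lambda p:(proj(c,w(p,L))-uv).ravel(),[g[0],g[1],0],loss="soft_l1",x_scale=[.01,.01,.1])
    return s.x,proj(c,w(s.x,L))-uv
E
cat > fit0.py <<'E'
from vis import *
c=cam("pics/top0.npz")
print("cam",-c["R"].T@c["t"])
D={
"ring":((190,115),[(-65,58.5,8,218,487),(65,58.5,8,260,163),(-65,-2.5,8,368,498),(65,-2.5,8,411,175),(-65,-63.5,0,531,513),(-65,63.5,76,156,445),(65,63.5,76,204,104),(90,0,8,413,115),(65,-63.5,76,538,130),(65,-63.5,0,568,190)]),
"disc":((360,115),[(-65,63.5,0,170,525),(65,63.5,0,155,200),(65,63.5,76,175,143),(-65,2.5,8,332,522),(65,2.5,8,315,193),(-65,-58.5,8,492,516),(65,-58.5,8,467,190),(-65,-63.5,76,545,472),(65,-63.5,76,517,132),(90,0,8,313,132)]),
"crate":((290,180),[(44,70,68,138,180),(44,-70,68,520,152),(-44,70,68,158,430),(-44,-70,68,540,397)]),
"spat":((290,180),[(-85,0,78,396,535),(11,0,78,338,276),(85,0,72,297,75)]),
"boxC":((290,180),[(31,20,56,255,212),(-31,20,56,283,380),(-31,-20,56,387,362),(31,-20,56,362,200)]),
"boxL":((140,195),[(31,20,56,463,195),(31,-20,56,568,197),(-31,-20,56,552,370),(-31,20,56,446,362)]),
"boxR":((430,195),[(31,20,56,90,210),(31,-20,56,195,205),(-31,-20,56,216,376),(-31,20,56,108,382)]),
"bottle":((140,195),[(0,0,150,98,150)]),"jar":((430,195),[(0,0,85,527,165)])}
P={}
for n,(o,a) in D.items():
    a=np.array(a,float); uv=np.array(o)+(a[:,3:]+.5)/7-.5
    if len(a)==1: print(n,back(c,uv[0],a[0,2]/1000).round(4)); continue
    p,e=fit(c,a[:,:3],uv); P[n]=p
    print(n,p[:2].round(4),np.degrees(p[2]).round(2),"res px",np.abs(e).max(1).round(1))
print("cup rim",back(c,(336,131),.08))
np.savez("pics/P.npz",**P)
E
python3 fit0.py
cat > ov.py <<'E'
import cv2,sys
from vis import *
P=np.load("pics/P.npz")
def boxl(x0,x1,y0,y1,z0,z1):
    v=[(x,y,z) for x in(x0,x1) for y in (y0,y1) for z in (z0,z1)]
    return [(v[i],v[j]) for i in range(8) for j in range(i) if bin(i^j).count("1")==1]
M={"ring":boxl(-65,65,-63.5,63.5,0,76)+boxl(-65,65,-2.5,2.5,8,76)}
M["disc"]=M["ring"];M["crate"]=boxl(-44,44,-70,70,0,68)+boxl(-39,39,-65,65,0,68)
M["spat"]=boxl(-85,11,-8,8,68,78)+boxl(11,85,-12,12,68,72)
for b in "CLR":M["box"+b]=boxl(-31,31,-20,20,0,56)
for cn,(u0,u1,v0,v1,k) in {"scene":(170,480,120,350,2.5),"top":(190,480,110,265,2.7)}.items():
    c=cam(f"pics/{cn}0.npz");im=cv2.resize(c["frame"][v0:v1,u0:u1,::-1],None,fx=k,fy=k,interpolation=cv2.INTER_CUBIC)
    for n,m in M.items():
        for a,b in m:
            q=(proj(c,w(P[n],[a,b]))-[u0,v0]+.5)*k-.5
            cv2.line(im,*[tuple(int(round(t*8)) for t in x) for x in q],(0,0,255),1,cv2.LINE_AA,3)
    cv2.imwrite(f"pics/ov_{cn}.png",im)
E
python3 ov.py
```

```text
cam [3.08048434e-01 1.54425634e-05 1.11701913e+00]
ring [0.6272 0.2384] -5.97 res px [0.4 0.4 0.7 0.2 0.1 0.5 0.4 0.2 0.1 0.6]
disc [ 0.6072 -0.2026] 0.06 res px [0.2 0.7 0.4 0.5 0.5 0.3 0.1 0.2 0.6 0.2]
crate [ 0.4512 -0.0123] 3.21 res px [0.6 0.3 0.7 0.7]
spat [ 0.4452 -0.0143] 10.47 res px [0.4 0.6 0.2]
boxC [ 0.4533 -0.0062] 7.38 res px [0.1 0.4 0.4 0.5]
boxL [0.425  0.3087] -3.92 res px [0.2 0.3 0.2 0.3]
boxR [ 0.4068 -0.2955] 1.96 res px [0.4 0.5 0.3 0.3]
bottle [0.4616 0.4208 0.15  ]
jar [ 0.4459 -0.4213  0.085 ]
cup rim [ 0.68411623 -0.01322022  0.08      ]
```

View pics/ov_scene.png

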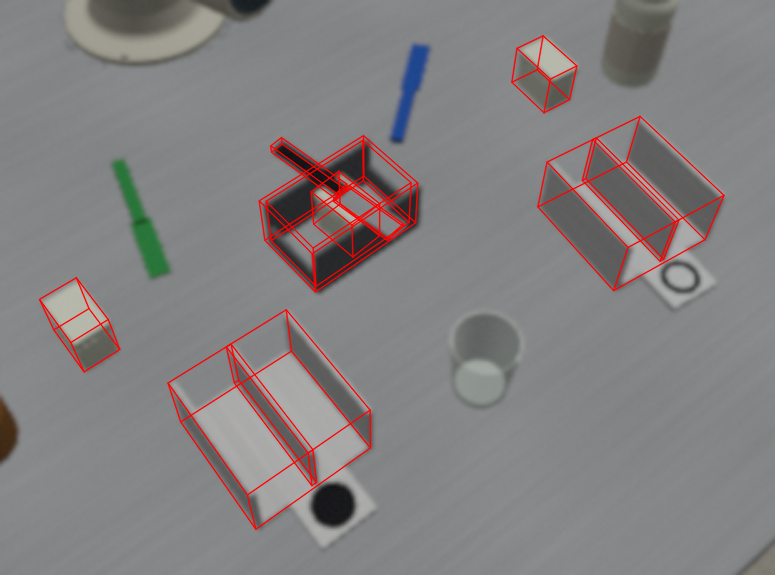

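View pics/ov_top.png

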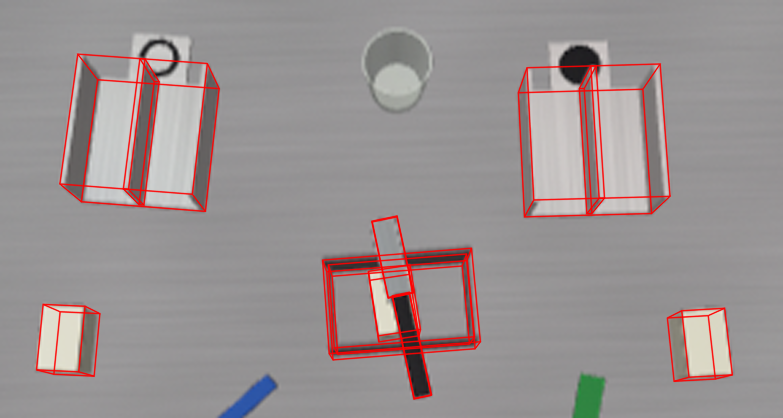

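Overlays of the fitted models match both views to within about 1 px, so I trust the poses. First step is moving the spatula; before that I check its landing spot against the blue and green decoys.

```bash
cat > h.py <<'E'
from station import r
import numpy as np
G=.163
P=dict(np.load("pics/P.npz"))
def go(x,y,zg,yaw): r.reach([x,y,zg+G],[180,0,yaw])
def line(x,y,zg,speed=.15,yaw=None): r.servo_line([x,y,zg+G],None if yaw is None else [180,0,yaw],speed)
def st(m=""):
    s=r.sense(); p=s["tcp_pos"]-[0,0,G]
    print(m,"t%.2f"%s["clock"],p.round(4),"yaw %.1f"%s["orientation"][2],"F",s["contact_force"].round(2),"open %.4f"%s["opening"]); return s
def fz(n=5):
    f=[]
    for _ in range(n): r.wait(.06); f.append(r.sense()["contact_force"][2])
    return np.mean(f)
def pic(n):
    import cv2
    for k in ("scene","top"):
        s=r.snapshot(k); np.savez(f"pics/{k}{n}.npz",**s); cv2.imwrite(f"pics/{k}{n}.png",s["frame"][:,:,::-1])
E
python3 - <<'E'
from h import *; from vis import *
c=cam("pics/top0.npz")
for uv in [(405,250),(410,250),(399,314),(404,282),(292,251),(242,295)]: print(uv,back(c,uv,.004).round(3))
x,y,a=P["spat"]; yaw=np.degrees(a)
gx,gy=w(P["spat"],(-3,0,0))[0,:2]
go(gx,gy,.16,yaw); st("above")
line(gx,gy,.080); st("down")
r.grab(20); st("grab")
line(gx,gy,.16); st("up")
pic(1)
E
```

```text
(405, 250) [ 0.379 -0.187  0.004]
(410, 250) [ 0.378 -0.2    0.004]
(399, 314) [ 0.217 -0.162  0.004]
(404, 282) [ 0.297 -0.179  0.004]
(292, 251) [0.383 0.11  0.004]
(242, 295) [0.272 0.241 0.004]
above t2.20 [ 0.4424 -0.0154  0.1602] yaw 10.4 F [ 0.44 -0.2   0.29] open 0.0880
down t2.88 [ 0.4425 -0.015   0.0807] yaw 10.5 F [0.23 0.21 0.22] open 0.0878
grab t4.00 [ 0.4422 -0.0148  0.0801] yaw 10.5 F [-1.13  0.09  0.61] open 0.0161
up t4.68 [ 0.4421 -0.0149  0.1591] yaw 10.5 F [-1.04  0.19 -0.93] open 0.0159
```

View pics/scene1.png

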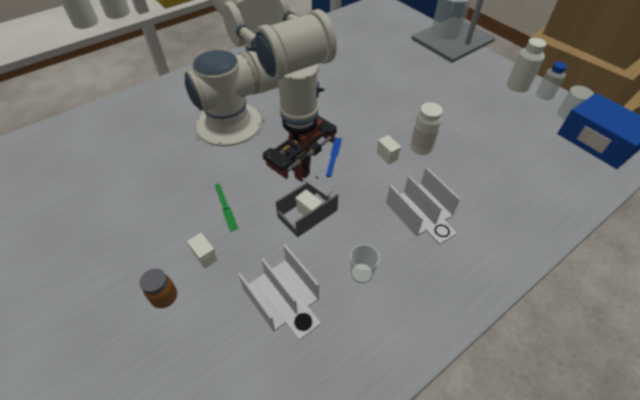

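```bash
python3 - <<'E'
from h import *
px,py=.443,-.151
go(px-.003,py,.12,0); st("over")
line(px-.003,py,.0215,.12); st("low")
r.let_go(); st("open")
line(px-.003,py,.16,.25)
x,y,a=P["boxR"]; yaw=90+np.degrees(a)
go(x,y,.16,yaw); f0=fz(); st("aboveR")
line(x,y,.034,.15); st("down")
r.grab(25); s=st("grab"); 
line(x,y,.16,.12); f1=fz(); st("up"); print("weight N",f0-f1)
pic(2)
E
```

```text
over t5.41 [ 0.4398 -0.1511  0.1193] yaw -0.0 F [-0.36  0.12 -0.98] open 0.0158
low t6.38 [ 0.4404 -0.151   0.0224] yaw 0.0 F [-0.73  0.15 -0.95] open 0.0157
open t7.57 [ 0.44   -0.151   0.0215] yaw -0.0 F [ 0.27  0.98 -0.06] open 0.0876
aboveR t10.22 [ 0.4069 -0.2953  0.1601] yaw 92.0 F [-0.03  0.86 -0.57] open 0.0878
down t11.21 [ 0.4071 -0.2957  0.0351] yaw 92.0 F [-0.66 -0.75  0.11] open 0.0879
grab t11.73 [ 0.4071 -0.2956  0.0346] yaw 92.0 F [1.42 0.43 2.73] open 0.0624
up t13.22 [ 0.4068 -0.2954  0.1595] yaw 92.0 F [-0.57 -0.07 -3.68] open 0.0626
weight N 4.130830018140035
```

View pics/scene2.png

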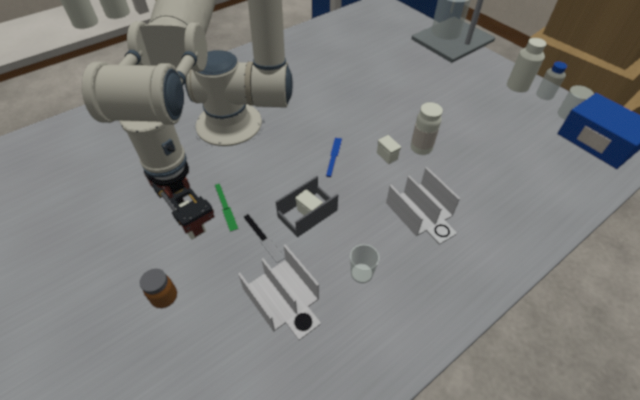

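View pics/top2.png

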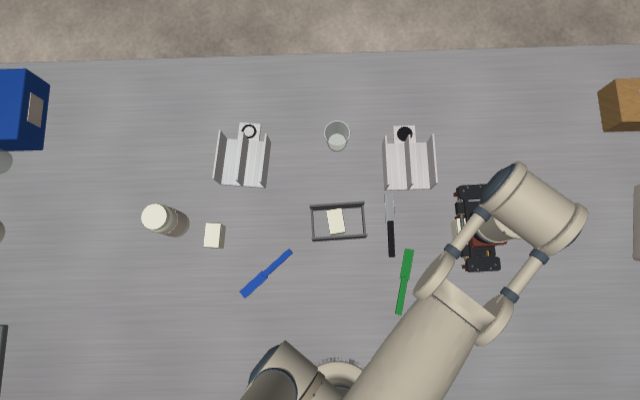

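The spatula lies on the bench at top-view (390,225), clear of the tray and the green decoy. The right box weighs about 4.1 N, so it is full and goes in the right lane of the disc tray.

```bash
cat >> h.py <<'E'
def place(tray,lane,zg,dy=0):
    from vis import w
    p=P[tray]; x,y=w(p,(0,-30.5 if lane==0 else 30.5,0))[0,:2]; yaw=90+np.degrees(p[2])
    go(x,y,.19,yaw); f0=fz(3); st("over lane")
    line(x,y,zg+.030,.15); st("in lane +30")
    line(x,y,zg+.0085,.06); r.wait(.15); f1=fz(3); st("at floor"); print("dF",f1-f0)
    r.let_go(); st("released")
    line(x,y,.19,.25)
E
python3 - <<'E'
from h import *
place("disc",0,.0346)
x,y,a=P["boxL"]; yaw=90+np.degrees(a)
go(x,y,.2,yaw); f0=fz(); st("aboveL")
line(x,y,.034,.15); st("down")
r.grab(25); s=st("grab"); 
line(x,y,.2,.15); f1=fz(); st("up"); print("weight N",f0-f1)
pic(3)
E
```

```text
over lane t14.36 [ 0.6061 -0.2341  0.1905] yaw 90.0 F [-0.73 -0.09 -4.89] open 0.0619
in lane +30 t15.34 [ 0.6076 -0.2333  0.0662] yaw 90.1 F [ 0.24  0.83 -3.69] open 0.0617
at floor t16.18 [ 0.6073 -0.2331  0.043 ] yaw 90.1 F [ 0.13  0.42 -4.24] open 0.0620
dF 0.21064713024657689
released t16.77 [ 0.6073 -0.2331  0.0432] yaw 90.1 F [-0.05  0.54  0.97] open 0.0877
aboveL t19.87 [0.4253 0.3084 0.1999] yaw 86.0 F [-0.84 -0.04 -1.39] open 0.0878
down t21.12 [0.4253 0.309  0.0352] yaw 86.1 F [-0.26  0.64  0.28] open 0.0876
grab t21.65 [0.4251 0.3088 0.0344] yaw 86.1 F [ 0.47 -0.18  2.08] open 0.0618
up t23.20 [0.425  0.3087 0.1994] yaw 86.1 F [-0.45  0.56 -3.08] open 0.0619
weight N 3.120580476249384
```

View pics/scene3.png

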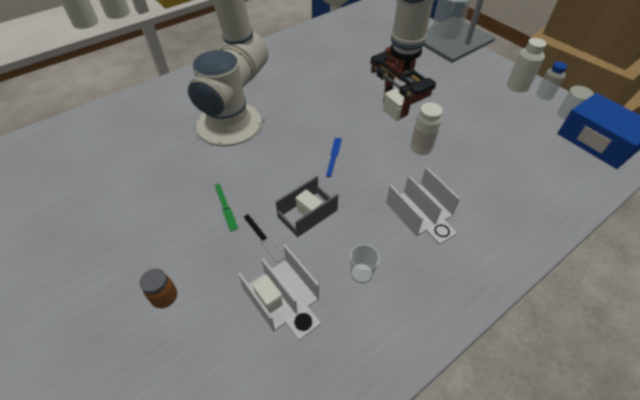

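View pics/top3.png

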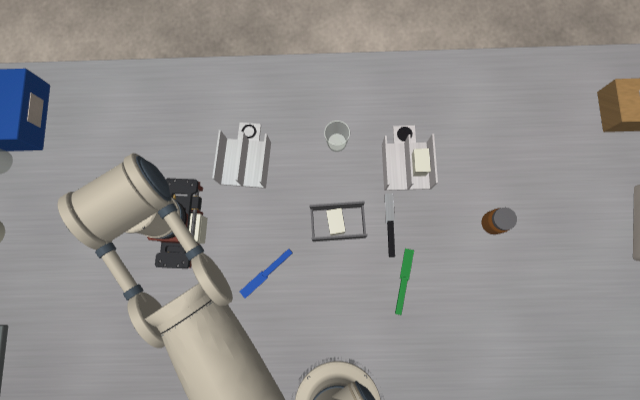

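The first box stands in the disc tray's right lane at top-view (422,160). The left box reads about 3.1 N. I'll re-weigh with more samples before placing it, because the readings scatter by about 1 N.

```bash
python3 - <<'E'
from h import *
print("F held mean",fz(12))
place("disc",1,.0344)
# crate box
x,y,a=P["boxC"]; cy=P["crate"]
yaw=np.degrees(a)-1.5
gx,gy=x,y-.003
go(gx,gy,.16,yaw); f0=fz(10); st("aboveC"); print(f0)
pic(4)
E
```

```text
F held mean -3.616172991303426
over lane t26.04 [ 0.6074 -0.171   0.1902] yaw 90.1 F [-0.4   0.4  -4.56] open 0.0620
in lane +30 t27.02 [ 0.6076 -0.1722  0.0659] yaw 90.1 F [-0.16 -0.17 -2.71] open 0.0620
at floor t27.86 [ 0.6072 -0.1721  0.0428] yaw 90.1 F [-0.71 -0.21 -3.93] open 0.0618
dF -0.23660673069484117
released t28.46 [ 0.6072 -0.1721  0.043 ] yaw 90.1 F [ 0.33 -0.02 -0.36] open 0.0879
aboveC t31.29 [ 0.4533 -0.0092  0.16  ] yaw 5.9 F [-0.41  0.09 -0.08] open 0.0879
-0.06368416770227572
```

View pics/scene4.png

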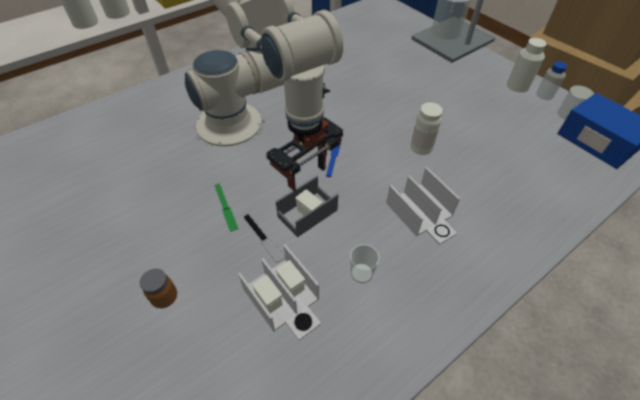

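```bash
python3 - <<'E'
import cv2
im=cv2.imread("pics/top3.png")[180:262,290:430]; cv2.imwrite("pics/c6.png",cv2.resize(im,None,fx=5,fy=5,interpolation=cv2.INTER_CUBIC))
E
```

```text
(no output)
```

View pics/c6.png

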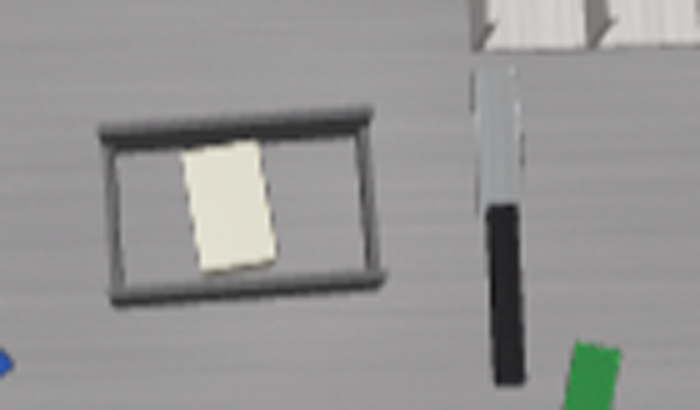

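The third box must be empty (each tray has two lanes), but I'll verify by weighing. I refit the now uncovered box and lift it with the fingertips kept just above the low 30 mm walls.

```bash
python3 - <<'E'
from h import *; from vis import *
c=cam("pics/top3.npz")
f=lambda q:np.array((290,180))+(np.array(q,float)+.5)/5-.5
p,e=fit(c,np.array([(31,20,56),(31,-20,56),(-31,-20,56),(-31,20,56)],float),f([(182,153),(258,141),(275,260),(203,271)]))
print(p[:2],np.degrees(p[2]),np.abs(e).max())
x,y,a=p; yaw=np.degrees(a); 
assert np.hypot(x-P["boxC"][0],y-P["boxC"][1])<.006
go(x,y,.16,yaw); f0=fz(8)
line(x,y,.052,.15); st("down")
r.grab(20); st("grab")
line(x,y,.16,.12); f1=fz(10); st("up"); print("weight",f0-f1)
pic(5)
E
```

```text
[ 0.45311031 -0.00610212] 7.573889838303084 0.630097077244784
down t32.98 [ 0.4534 -0.0061  0.053 ] yaw 7.6 F [-0.44  0.64  0.33] open 0.0880
grab t33.77 [ 0.4531 -0.0061  0.052 ] yaw 7.6 F [-0.11  0.28  0.26] open 0.0401
up t35.41 [ 0.4531 -0.0061  0.16  ] yaw 7.6 F [-0.1   0.47 -0.4 ] open 0.0397
weight 0.8248139804415788
```

View pics/scene5.png

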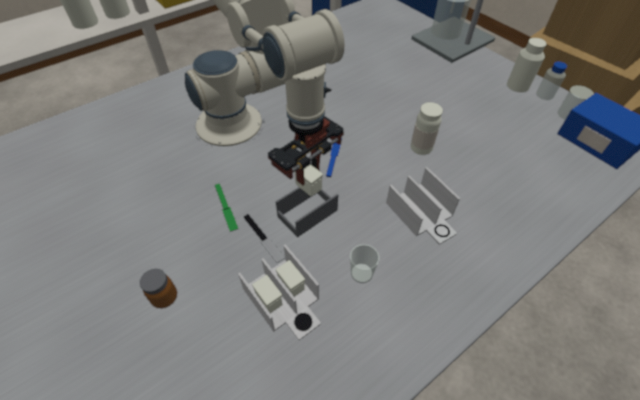

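The crate box weighs about 0.8 N, so it is empty. I'll stage it on open bench, regrip it by the ends, and put it in the ring tray.

```bash
python3 - <<'E'
from h import *
x,y=.56,.09
go(x,y,.15,0)
line(x,y,.070,.15); line(x,y,.0528,.06); r.wait(.2); st("set")
r.let_go(); st("open")
line(x,y,.15,.2)
go(x,y,.15,90)
line(x,y,.034,.15); st("down")
r.grab(20); st("grab")
line(x,y,.15,.15); print("F held",fz(8)); st("up")
place("ring",0,.0344)
go(.40,0,.25,45); r.wait(.3); st("end"); pic(6)
E
```

```text
set t37.46 [0.56   0.09   0.0528] yaw 0.0 F [0.71 0.71 0.33] open 0.0398
open t38.33 [0.56   0.09   0.0528] yaw -0.0 F [-1.8  -0.32  0.08] open 0.0881
down t41.29 [0.5604 0.0901 0.0352] yaw 90.0 F [0.37 0.17 0.09] open 0.0879
grab t41.82 [0.5602 0.09   0.0346] yaw 90.0 F [ 0.42 -0.29  1.13] open 0.0619
F held -0.9506479686821782
up t43.21 [0.56   0.09   0.1498] yaw 90.0 F [ 1.04  0.35 -0.06] open 0.0620
over lane t44.00 [0.6239 0.2068 0.1897] yaw 84.0 F [-0.34  0.48 -0.46] open 0.0621
in lane +30 t44.98 [0.6244 0.2081 0.0659] yaw 84.0 F [-0.57 -0.23 -0.85] open 0.0614
at floor t45.82 [0.624  0.208  0.0428] yaw 84.0 F [-0.71  0.94 -1.3 ] open 0.0618
dF -0.49915049090982033
released t46.42 [0.6241 0.2081 0.0429] yaw 84.0 F [0.02 0.24 0.57] open 0.0876
end t48.65 [4.005e-01 3.000e-04 2.497e-01] yaw 45.1 F [-1.35 -0.64  0.14] open 0.0877
```

View pics/scene6.png

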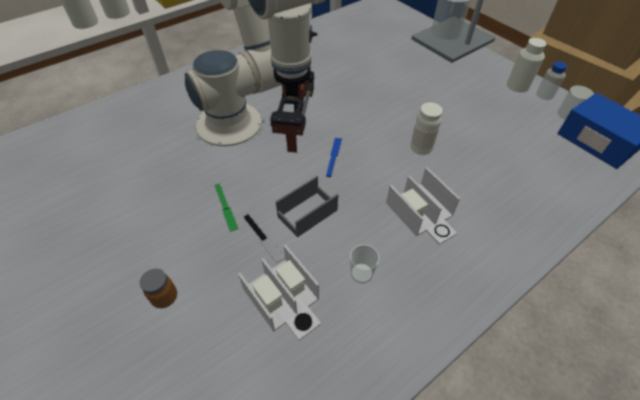

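View pics/top6.png

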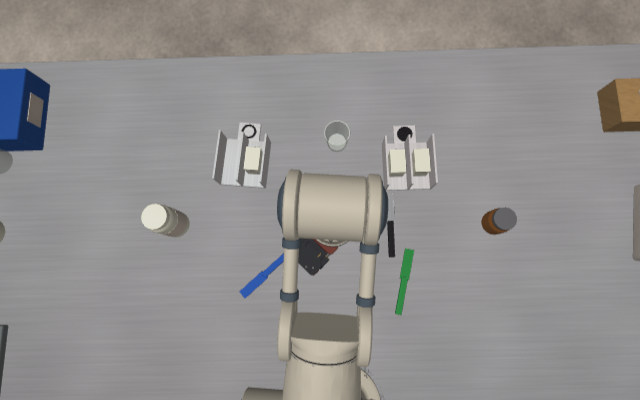

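```bash
python3 - <<'E'
import cv2
from vis import *
P=np.load("pics/P.npz")
for cn in("top","scene"):
    c=cam(f"pics/{cn}6.npz"); im=c["frame"]; hs=im.astype(int)
    m=((hs[:,:,0]-hs[:,:,2]>14)&(hs[:,:,0]>190)).astype(np.uint8)
    n,l,s,ce=cv2.connectedComponentsWithStats(m)
    for i in range(1,n):
        if s[i,4]<80: continue
        X=back(c,ce[i],.064)
        for t in("ring","disc"):
            d=X[:2]-P[t][:2];a=P[t][2]
            q=np.array([np.cos(a)*d[0]+np.sin(a)*d[1],-np.sin(a)*d[0]+np.cos(a)*d[1]])
            if np.abs(q).max()<.08: print(cn,t,ce[i].round(1),s[i,4],"in tray frame mm",(q*1e3).round(1))
c=cam("pics/scene6.npz"); im=c["frame"][200:320,215:335,::-1]
cv2.imwrite("pics/c7.png",cv2.resize(im,None,fx=5,fy=5,interpolation=cv2.INTER_CUBIC))
E
```

```text
top ring [251.6 157.8] 314 in tray frame mm [ -1.3 -30.2]
top disc [397.6 160.4] 331 in tray frame mm [-1.6 32. ]
top disc [421.8 159.5] 330 in tray frame mm [ -0.9 -30.4]
```

View pics/c7.png

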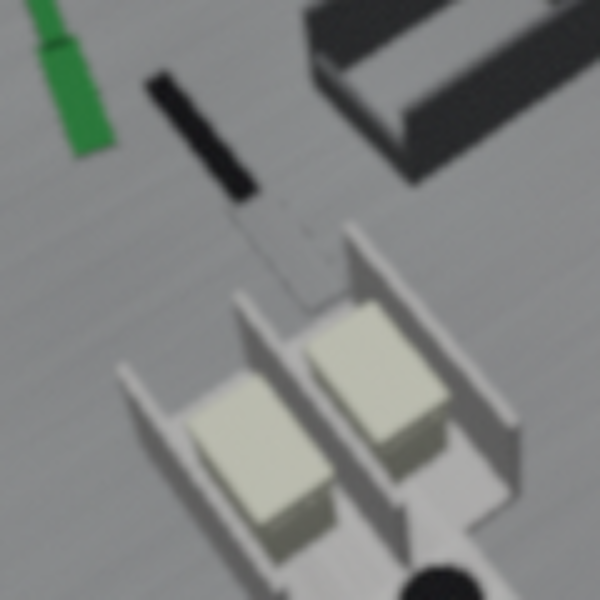

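```bash
python3 - <<'E'
from vis import *
P=np.load("pics/P.npz")
c=cam("pics/top3.npz"); f=lambda q:np.array((290,180))+(np.array(q,float)+.5)/5-.5
for z0 in (0,8):
  p,e=fit(c,np.array([(-85,0,10+z0),(11,0,10+z0),(85,0,4+z0)],float),f([(509,384),(503,204),(498,66)]))
  print(z0,p[:2].round(4),np.degrees(p[2]).round(2),e.round(2).tolist(),"tip x",w(p,[(85,12,0),(85,-12,0)])[:,0].round(4))
print("tray edge",w(P["disc"],[(-65,63.5,0),(-65,0,0)]).round(4).tolist())
s=cam("pics/scene6.npz"); o=(215,200); g=lambda q:np.array(o)+(np.array(q,float)+.5)/5-.5
p,e=fit(s,np.array([(-85,0,10),(11,0,10),(85,0,4)],float),g([(158,83),(246,190),(328,298)])); print(p,e.round(2).tolist())
E
```

```text
0 [ 0.4471 -0.151 ] -1.15 [[-0.03, 0.17], [0.07, -0.42], [-0.04, 0.23]] tip x [0.5323 0.5319]
8 [ 0.4461 -0.1499] -1.17 [[-0.03, 0.41], [0.07, -0.45], [-0.04, 0.01]] tip x [0.5313 0.5308]
tray edge [[0.5422, -0.1391, 0.0], [0.5422, -0.2026, 0.0]]
[ 0.44969912 -0.15000791 -0.01267382] [[-0.74, -2.27], [0.53, 0.5], [0.1, 0.37]]
```

```bash
python3 - <<'E'
from h import *
st("before"); r.hand_in(); st("after")
E
```

```text
before t48.75 [4.003e-01 2.000e-04 2.498e-01] yaw 45.0 F [-0.21 -0.24 -0.32] open 0.0880
the job is handed in; nothing more can be done
the job is handed in; nothing more can be done
```

The job is handed in after about 49 s of the 72 s allowed. All three boxes are sorted and the spatula lies on the bench; the hand-in reports no verdict.

- **Weights:** The two boxes from the open bench read about 4.1 N and 3.1–3.6 N, so both are full and stand in the two lanes of the disc tray. The crate box read about 0.8–0.95 N, a little above the 0.44–0.74 N expected. Force readings scatter by about 1 N, so I judged it empty. I regripped it by the ends on the bench and put it in the ring tray.
- **Box positions:** In the last top view, the box centres are within 2 mm of mid-lane lengthwise and within 2 mm of the lane centre line. My colour check found no boxes in the scene camera, so these figures come from the top view alone. By eye, both views show all three boxes upright.
- **Spatula:** I let it go about 8 mm above the bench because the fingertips reach lower than its underside. The top view shows it with its tip about 10 mm short of the disc tray. The scene-camera fit agrees to about 3 mm, with one handle-end point 2.3 px off. The top view could not clearly tell lying flat from lying 8 mm higher, so I judge it flat from there being nothing beneath it.
- **Bottle, cup and jar:** They look unmoved in the last pictures; I did not measure them again.

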